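# Chock the mandrel and swing its stop aside

### The job

The round steel mandrel on the sloped board is kept from rolling only by the brass stop leaf. Lift the wooden wedge chock out of its caddy by front and back of its block, set it down on the board or bench and let go; then take it again by its two sides and push it snugly, ramp first, under the low side of the mandrel beside the stop. With the chock in place swing the stop leaf about a quarter turn aside by its red knob, so that the mandrel rests on the chock alone, and let go: the mandrel must stay where it lay, to within a centimetre or so, and the mallet, the hammer and the ring cone must not be pushed around.

Things in the scene. Friction and masses are not known exactly. Their poses are not given: they have to be found in the camera images.
- board: Fixed wooden board, black rubber top, 240 mm (x) by 220 mm (y, -125 to +95), sloping 8 degrees, low side -y, level along x. Origin on the bench; z vertical. Its surface is 25.6 mm above the bench over the origin, 8 mm at the -y edge, 39 mm at the +y edge.
- mandrel: Loose round steel bar, 60 mm diameter, 180 mm long, about 0.45 kg, lying along the board's x, its middle within 8 mm of board x = 0. Origin at its centre, x along its axis. At the start it leans on the post of the stop leaf, about 30 mm up-slope of the board's origin; without a stop it rolls towards the board's -y.
- chock: Loose pale wooden wedge, red sole, 50 mm (x) by 46 mm (y), 52 mm tall, 0.15 kg. Origin under its middle, z up. Ramp to +x: 3 mm high at the nose (x +25), rising at 30 degrees to 18 mm at x -1; behind it an upright block, x -25 to -1 mm, 52 mm tall. Snug, x up-slope, its origin is 38 mm down-slope of the mandrel's axis, the block under 10 mm from it. It does not slide on the slope.
- caddy: Fixed dark wooden holder, 70 mm (x) by 76 mm (y), 58 mm tall, origin on the bench: a 6 mm floor and two cheeks at +y and -y with a 52 mm slot between, open at both ends and above. The chock stands in it, x along the caddy's x; its sides are covered, so only front and back of its block can be gripped, from above. Swaps places at random with a steel block on a black pad.
- stop_leaf (a joint): Angle of the flat brass stop leaf on its pin, rad: about 0 (within 0.12) at the start, pointing up-slope with its 20 mm thick, 38 mm tall post (60 mm from the pin) against the mandrel; grows to 1.75 as it swings in the plane of the slope, counter-clockwise seen from above, towards the board's -x. Stiff pin (0.06 N m): it stays where it is left.
- leaf_knob (a point): Centre of the top of the leaf's upright red knob, 14 mm diameter, standing from 10 to 50 mm above the board's surface, square to it, 32 mm from the pin.
- leaf_pin (a point): The leaf's pin axis at the board's surface: board x = -55 mm, 70 mm down-slope of the board's origin. The pin is square to the slope.
- mallet: Wooden mallet lying on the bench to the right, bystander: head 100 mm long, 64 mm high, handle 10 mm radius. Origin under the handle's middle.
- ring_cone: Upright aluminium ring cone, 110 mm tall, foot 56 mm wide, bystander beyond the caddy. Origin under its centre.
- rivet_hammer: Small hammer, 220 mm long, lying beyond the board, bystander.
There are look-alikes about, which are no part of the job. What is shaped like the chock but orange or pink is not meant.

How it is judged:
By the outcome, as a careful person would: the job done as asked, in the order asked, and still so for the second after the job is handed in, with the robot touching nothing.
It also fails if it takes over 64 s, if anything falls off the work surface, if the arm or the gripper's body presses on something with over 40 N, if the wrist force passes 120 N, or if a joint passes its speed limit or range.

### The arm

A 6-joint arm with a two-finger parallel gripper is mounted at the origin on the work surface. World frame = base frame: x ahead of the robot, y to its left, z up, the work surface at z = 0. Lengths are in m, angles in rad, forces in N, time in s.
With the tool pointing down it reaches from about 0.3 to 0.75 m from the base axis. Payload 8.5 kg.
Tool frame: the origin (TCP) lies midway between the tips of the shut fingers; the grasp point (between the pads) lies 19 mm behind it; z points along the fingers, x is the direction in which the jaws open and shut, and the axes are right-handed (so a half turn about z gives the same grasp; the last joint's range is limited). The gripper opens to 85 mm and grips with 20 to 120 N. Pads are 22 mm wide; open, the fingers measure 114 mm over their backs; the gripper's body (76 mm by 85 mm) begins 54 mm behind the grasp point. The pads swing forward as they close: fully open they stand 13 mm farther back than shut.
Start: joints at [-1.379, 0.381, 1.297, -0, 1.464, -0.215], TCP at [0.218, -0.505, 0.231] pointing down, gripper open.
Joint ranges: [-3.11, 3.11], [-0.89, 2.33], [0.22, 2.48], [-1.42, 4.56], [0.17, 2.85], [-2.88, 2.88]. Speed limits (rad/s): [2.39, 2.39, 3.14, 3.14, 3.14, 3.14].

### API

Orientations are given as a unit quaternion [x, y, z, w].
In Python, from rig import r gives the robot as it stands. Calls block until the motion is done:
- r.goto(position, orientation): joint-space move of the TCP to a pose.
- r.move_linear(position, attitude=None, speed=0.15, max_force=None): straight line of the TCP; attitude=None keeps the orientation; speed is the mean speed in m/s. With max_force (N) it stops when the force on the tool has changed by that much, and returns True; else False.
- r.move_joints(angles): joint-space move.
- r.set_gripper(opening, strength=None): opening from 0.0 (shut) to 1.0 (fully open); strength is the grip in N (None keeps the last); returns when the fingers have stopped.
- r.wait(seconds).
- r.inverse_kinematics(position, orientation): joint angles nearest the present ones, or None.
- r.observe(): the state.
- r.grab_frame(name): name is "side" or "top" or "wrist"; returns a dict with "color" (384x512x3 uint8, blue, green, red), "fx", "fy", "cx", "cy" (pixels), "distortion" ([k1, k2, p1, p2, k3] as OpenCV has them; the pictures are not rectified), "R" (3x3) and "t" (3): a world point X has camera coordinates R X + t; the wrist camera has in their place "hand_eye" (4x4, takes a point from camera to tool coordinates, whose origin is the TCP and whose axes are the tool frame's). Camera axes: x right, y down, z forward; pixel columns grow to the right and rows downward; lengths in m; the calibration is good to about 2 mm. A picture is of the moment at which its call begins: read the wrist's pose just before it. There is no depth.
A pose or a line that the arm cannot do raises r.PlanningError and nothing moves.
- r.finish_job(): hands the job in, once; it reports no verdict.
Trained networks look in a picture, given as the dict that the camera call returned (one of the last four; its "shot" number tells which), for a name from the list of things; names that differ only in an ending like _2 or _b are one class to them, and where a whole thing is asked for, a point or a joint stands for the part that bears it (a point fixed in the world has none). Each returns a list of dicts, best first, with "confidence" (0 to 1); they miss things now and then, are a little off and sometimes report something else, mostly with a low value. They report only what shows in the picture. A call takes as long as a camera call. They do not tell look-alikes from the thing itself.
- r.boxes_of(target, picture): "extent" ([left, top, width, height] in pixels, round what is visible of it).
- r.place_of(target, picture): "pixel" ([column, row] in pixels: a listed point, or the origin of a listed thing).
The state is a dict: "clock": time; "qpos": joint angles; "joint_vel": joint speeds; "joint_torque": joint torques, N m; "tool_pos": TCP position; "tcp_rot": TCP orientation; "contact_force": force on the tool from outside, world axes, zero at the start; "torque": the same for the moment, N m; "grip_width": opening from 0.0 (shut) to 1.0 (fully open).
Only numpy, scipy, OpenCV 4.12 (cv2) and the standard library are available. Lean on these libraries where they do the work, as an engineer would, in place of code of your own. Each camera call takes 0.05 s, during which the arm holds its last target.

## Working session

There is one attempt and no reset: what is moved stays moved. The work goes in short steps, each a Python script; the robot and the scene stay as the last script left them, time stands still between calls to the robot, and variables do not carry over. Pictures are saved under pics/ and viewed, and the job is handed in when it is done.

```bash
ls; mkdir -p pics
python3 - <<'E'
from rig import r
import cv2
print(r.observe())
for n in ("side","top","wrist"):
    f=r.grab_frame(n); cv2.imwrite(f"pics/{n}0.png",f["color"])
    print(n,{k:(v if k!="color" else 0) for k,v in f.items()})
    for t in ["board","mandrel","chock","caddy","stop_leaf","leaf_knob","leaf_pin","mallet","ring_cone","rivet_hammer"]:
        try:
            print(t,[(round(d["confidence"],2),[round(x) for x in d["extent"]]) for d in r.boxes_of(t,f)][:4] if t!="leaf_pin" else "", [(round(d["confidence"],2),[round(x,1) for x in d["pixel"]]) for d in r.place_of(t,f)][:4])
        except Exception as e: print(t,e)
print(r.observe()["clock"])
E
```

```text
pics
{'clock': 0.0, 'qpos': array([-1.37928294e+00,  3.81191787e-01,  1.29823763e+00, -9.58208298e-06,
        1.46360829e+00, -2.15339897e-01]), 'joint_vel': array([ 9.23799073e-04, -2.03905332e-03,  1.52112923e-03, -8.80614529e-05,
       -2.32701499e-04, -2.56753286e-03]), 'joint_torque': array([-1.96586407e-03, -4.48464632e+01, -2.31280553e+01, -2.60048109e-04,
        4.73588356e-03, -1.40369926e-05]), 'tool_pos': array([ 0.21756616, -0.50482547,  0.23072184]), 'tcp_rot': array([ 8.35380651e-01, -5.49671399e-01, -5.08190377e-04, -5.13627506e-04]), 'contact_force': array([ 0.31252058, -0.42649432,  0.20836143]), 'torque': array([ 0.02832363,  0.00981843, -0.01751827]), 'grip_width': 1.0022576280111744}
side {'color': 0, 'fx': 386.9497547680096, 'fy': 386.9497547680096, 'cx': 256.73112698577836, 'cy': 189.14448007278835, 'distortion': array([0.03232391, 0.        , 0.        , 0.        , 0.        ]), 'R': array([[-0.97176322, -0.23554652, -0.01393137],
       [-0.16086914,  0.70455603, -0.69117431],
       [ 0.17261913, -0.66941664, -0.7225538 ]]), 't': array([0.58048823, 0.1301
[... 2164 characters left out ...]
rtion': array([0.03664017, 0.        , 0.        , 0.        , 0.        ]), 'hand_eye': array([[ 9.99999768e-01, -4.24835396e-05, -6.79296445e-04,
         2.87878427e-04],
       [ 2.31344040e-04,  9.59843770e-01,  2.80534996e-01,
        -7.11496059e-02],
       [ 6.40100341e-04, -2.80535088e-01,  9.59843557e-01,
        -1.43165957e-01],
       [ 0.00000000e+00,  0.00000000e+00,  0.00000000e+00,
         1.00000000e+00]]), 'shot': 3}
board [] []
mandrel [] []
chock [] []
caddy [] []
stop_leaf it knows: board, caddy, chock, leaf_knob, leaf_pin, mallet, mandrel, ring_cone, rivet_hammer
leaf_knob [] []
leaf_pin  []
mallet [(0.79, [137, 0, 27, 20])] []
ring_cone [] []
rivet_hammer [] []
2.85
```

Run:
```python
import cv2
a=cv2.imread("pics/top0.png")
cv2.imwrite("pics/top0z.png",cv2.resize(a[90:310,80:430],None,fx=2.28,fy=2.28,interpolation=cv2.INTER_CUBIC))
a=cv2.imread("pics/side0.png")
cv2.imwrite("pics/side0z.png",cv2.resize(a[100:360,150:380],None,fx=2.3,fy=2.3,interpolation=cv2.INTER_CUBIC))
```

```text
(no output)
```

View pics/top0z.png

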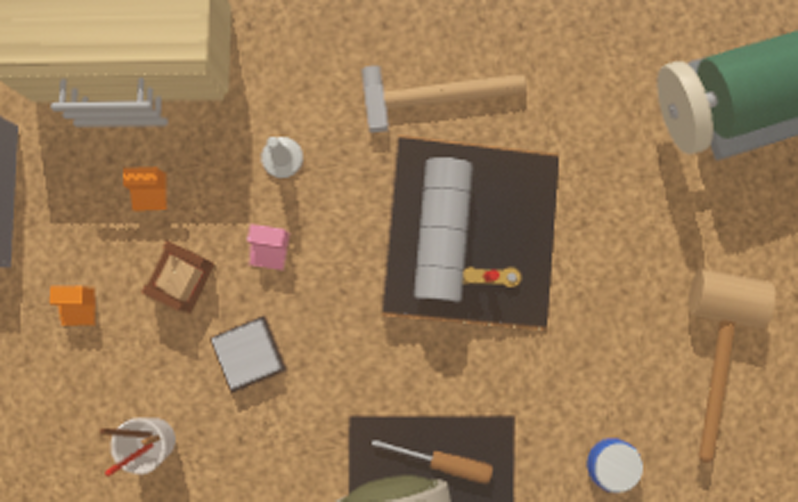

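View pics/side0z.png

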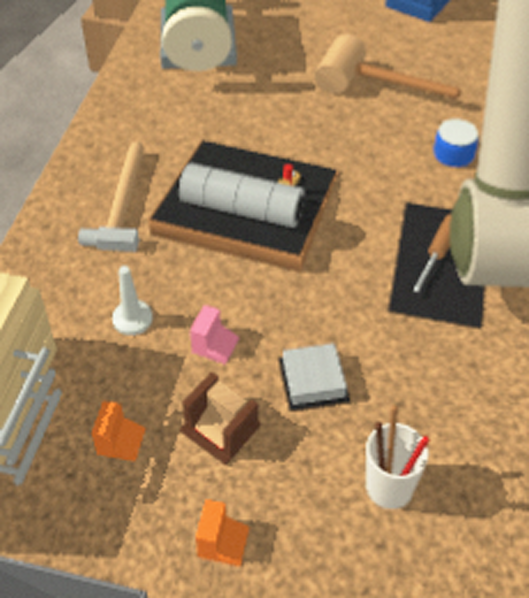

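```bash
cat > h.py <<'E'
from rig import r
import cv2, numpy as np
from scipy.spatial.transform import Rotation as Ro
def cam(f,st=None):
    K=np.array([[f["fx"],0,f["cx"]],[0,f["fy"],f["cy"]],[0,0,1]]);d=np.array(f["distortion"])
    if "R" in f: return K,d,np.array(f["R"]),np.array(f["t"])
    T=np.eye(4);T[:3,:3]=Ro.from_quat(st["tcp_rot"]).as_matrix();T[:3,3]=st["tool_pos"]
    M=np.linalg.inv(T@np.array(f["hand_eye"]));return K,d,M[:3,:3],M[:3,3]
def ray(c,px):
    K,d,R,t=c
    u=cv2.undistortPoints(np.array([[px]],float),K,d)[0,0]
    return -R.T@t, R.T@np.array([u[0],u[1],1.])
def onz(c,px,z):
    o,v=ray(c,px);return o+v*(z-o[2])/v[2]
def proj(c,X):
    K,d,R,t=c
    return cv2.projectPoints(np.atleast_2d(np.array(X,float)),cv2.Rodrigues(R)[0],t,K,d)[0][:,0]
def tri(obs):
    A=0;b=0
    for c,p in obs:
        o,v=ray(c,p);v=v/np.linalg.norm(v);P=np.eye(3)-np.outer(v,v);A=A+P;b=b+P@o
    return np.linalg.solve(A,b)
def down(yaw):  # tool z down, tool x (jaw) at world angle yaw
    c,s=np.cos(yaw),np.sin(yaw)
    return Ro.from_matrix(np.array([[c,s,0],[s,-c,0],[0,0,-1]])).as_quat()
def save(f,st,name):
    cv2.imwrite(f"pics/{name}.png",f["color"]); np.save(f"pics/{name}.npy",np.array([cam(f,st)],dtype=object),allow_pickle=True)
def load(name): return tuple(np.load(f"pics/{name}.npy",allow_pickle=True)[0])
E
cat > geo0.py <<'E'
from h import *
fs=r.grab_frame("side");ft=r.grab_frame("top");save(fs,None,"side1");save(ft,None,"top1")
cs,ct=cam(fs),cam(ft)
for n,a,b in [("mandrel",(252.9,182.7),(275.1,192.6)),("caddy",(246.5,287.1),(156,213.6)),("chock",(242.7,284.5),(156.1,209.5)),("cone",(204,240.3),(202.9,159)),("knob",(276.1,174.7),(299.5,207.1)),("pin",(276.8,176.1),(300.9,212.3)),("mallet",(319.6,138.8),(388.3,249)),("hammer",(207.7,184.3),(277.6,131.9))]:
    print(n,tri([(cs,a),(ct,b)]).round(3))
z=2.28
for p in [(400,139),(558,156),(546,326),(384,310)]:
    print("board", onz(ct,(p[0]/z+80,p[1]/z+90),.03).round(3))
for p in [(168,242),(214,264),(187,311),(144,291)]:
    print("caddy", onz(ct,(p[0]/z+80,p[1]/z+90),.058).round(3))
E
python3 geo0.py
```

```text
mandrel [ 0.606 -0.017  0.061]
caddy [0.541 0.346 0.002]
chock [0.553 0.344 0.009]
cone [ 0.718  0.206 -0.012]
knob [ 0.552 -0.092  0.042]
pin [ 0.544 -0.096  0.032]
mallet [ 0.427 -0.368  0.011]
hammer [ 0.794 -0.03  -0.001]
board [0.729 0.04  0.03 ]
board [ 0.707 -0.172  0.03 ]
board [ 0.481 -0.152  0.03 ]
board [0.502 0.06  0.03 ]
caddy [0.587 0.341 0.058]
caddy [0.559 0.28  0.058]
caddy [0.498 0.314 0.058]
caddy [0.524 0.371 0.058]
```

Run:
```python
from h import *
r.goto([.545,.33,.25],down(0.3)); 
st=r.observe();f=r.grab_frame("wrist");save(f,st,"w1")
print(st["clock"],st["tool_pos"],st["qpos"].round(2))
for t in ("chock","caddy"):
    print(t,[(round(d["confidence"],2),[round(x) for x in d["extent"]]) for d in r.boxes_of(t,f)][:4],[(round(d["confidence"],2),[round(x,1) for x in d["pixel"]]) for d in r.place_of(t,f)][:4])
cv2.imwrite("pics/w1z.png",cv2.resize(f["color"],None,fx=1.5,fy=1.5,interpolation=cv2.INTER_CUBIC))
```

```text
6.0917 [0.5453815  0.32933829 0.24996849] [ 0.36  0.53  1.   -0.    1.62  0.06]
chock [(0.96, [344, 122, 74, 54]), (0.95, [233, 3, 56, 34]), (0.91, [234, 231, 58, 69]), (0.61, [229, 122, 62, 73])] [(0.87, [371.2, 142.3]), (0.79, [259.2, 151.6]), (0.73, [258.2, 252.1]), (0.71, [260.7, 10.5])]
caddy [(0.58, [216, 100, 90, 105])] []
```

View pics/w1z.png

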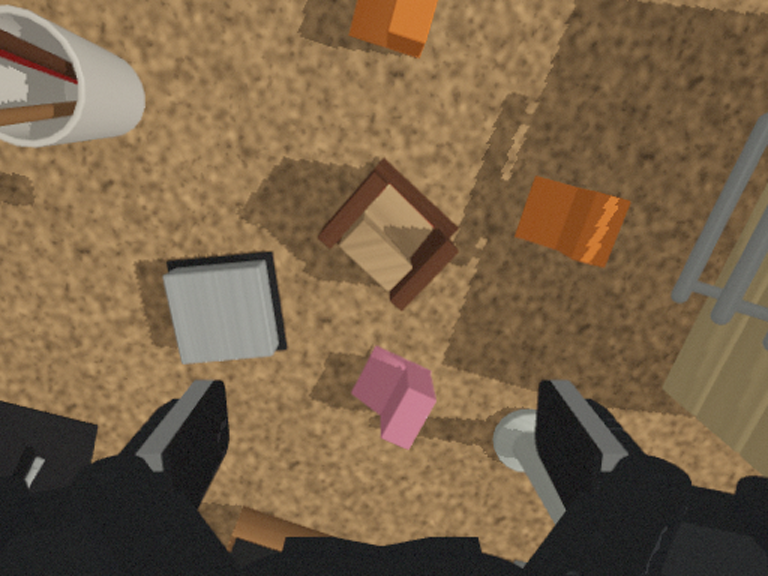

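Run:
```python
import cv2
a=cv2.imread("pics/w1.png")
cv2.imwrite("pics/w1c.png",cv2.resize(a[95:215,200:320],None,fx=5,fy=5,interpolation=cv2.INTER_CUBIC))
```

```text
(no output)
```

View pics/w1c.png

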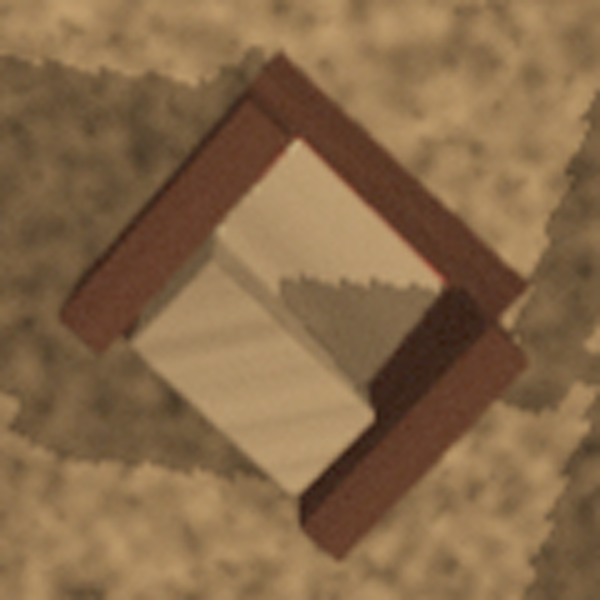

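Run:
```python
from h import *
c=load("w1")
P=[onz(c,(200+x/5,95+y/5),.058) for x,y in [(130,340),(213,258),(373,415),(298,495)]]
print(np.round(P,4)); L=lambda i,j:np.linalg.norm(P[i]-P[j])
print(L(0,1),L(1,2),L(2,3),L(3,0))
ce=np.mean(P,0); v=(P[1]+P[2]-P[0]-P[3]);w=P[0]+P[1]-P[2]-P[3]
print(ce,np.arctan2(v[1],v[0]),np.arctan2(w[1],w[0]))
C=[onz(c,(200+x/5,95+y/5),.058) for x,y in [(250,98),(60,315),(525,362),(340,558)]]
print(np.round(C,4), np.mean(C,0))
N=[onz(c,(200+x/5,95+y/5),.009) for x,y in [(298,138),(443,278)]];print(np.round(N,4))
```

```text
[[0.5166 0.3279 0.058 ]
 [0.5276 0.3481 0.058 ]
 [0.5669 0.3276 0.058 ]
 [0.5576 0.3074 0.058 ]]
0.0230064983662516 0.04431661560922565 0.022213676474232454 0.04578558678767072
[0.54217396 0.32775403 0.058     ] 1.1050989958341946 2.6693469249652555
[[0.5257 0.379  0.058 ]
 [0.5022 0.3286 0.058 ]
 [0.5922 0.3466 0.058 ]
 [0.5697 0.2972 0.058 ]] [0.54744693 0.33785546 0.058     ]
[[0.5383 0.3714 0.009 ]
 [0.5782 0.3518 0.009 ]]
```

```bash
cat >> h.py <<'E'
S8=np.deg2rad(8)
def board_R(yaw): return Ro.from_euler("z",yaw).as_matrix()@Ro.from_euler("x",S8).as_matrix()
# board point: (x, s along slope, n normal) about point on surface over the origin
def bpt(B,x,s,n): return np.array([B[0],B[1],.0256])+board_R(B[2])@np.array([x,s,n])
def tool_R(B,jaw): # jaw direction in board frame angle (rad about normal), z into board
    c,s=np.cos(jaw),np.sin(jaw)
    return Ro.from_matrix(board_R(B[2])@np.array([[c,s,0],[s,-c,0],[0,0,-1]])).as_quat()
E
python3 - <<'E'
from h import *
from scipy.optimize import least_squares
c=load("top1");a=cv2.imread("pics/top1.png")
z=2.28
px=np.array([(p[0]/z+80,p[1]/z+90) for p in [(400,139),(558,156),(546,326),(384,310)]])
c8=np.cos(S8)
co=[(.12,.095/c8),(.12,-.125/c8),(-.12,-.125/c8),(-.12,.095/c8)]
f=lambda B:(proj(c,[bpt(B,x,s,0) for x,s in co])-px).ravel()
s=least_squares(f,[.6,-.05,-.08]);print(s.x,s.fun.round(1))
B=s.x
print("pin",bpt(B,-.055,-.07,0),"knob",bpt(B,-.055,-.038,.05),"mandrel",bpt(B,0,.03,.03))
i=cv2.resize(a[140:250,230:340],None,fx=6,fy=6,interpolation=cv2.INTER_CUBIC)
for P in [bpt(B,-.055,-.07,0),bpt(B,-.055,-.038,.05),bpt(B,0,.03,.06),bpt(B,.09,.03,.06),bpt(B,-.09,.03,.06),bpt(B,.012,-.075,0)]+[bpt(B,x,s,0) for x,s in co]:
    q=(proj(c,P)[0]-[230,140]+.5)*6; cv2.circle(i,tuple(int(v) for v in q),4,(0,255,0),-1)
cv2.imwrite("pics/topfit.png",i)
E
```

```text
[ 0.60693581 -0.04284563 -0.08685092] [-0.5 -2.3  0.7 -1.4  0.5  1.5 -0.7  2. ]
pin [ 0.54613028 -0.10713232  0.01585788] knob [ 0.54827539 -0.08249561  0.06982483] mandrel [ 0.60915057 -0.01740902  0.05948324]
```

View pics/topfit.png

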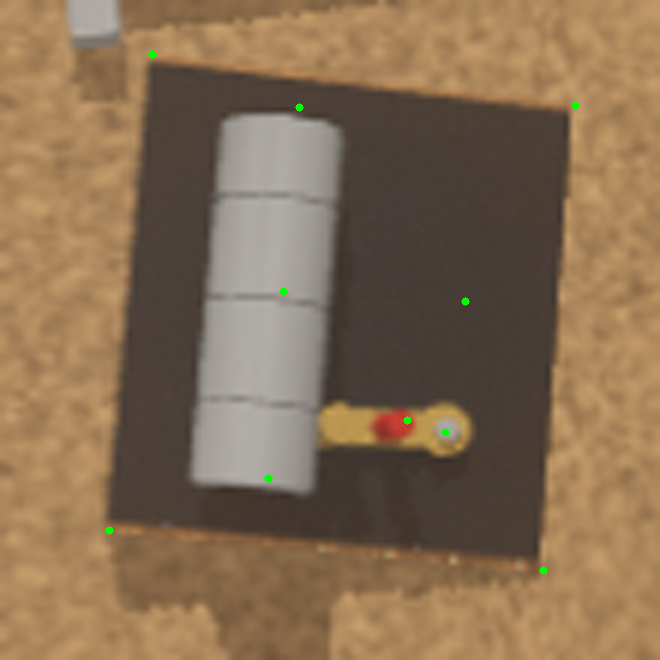

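Run:
```python
from h import *
q=down(1.12); p=np.array([.5422,.3278,0])
r.set_gripper(0.62,40)
r.goto(p+[0,0,.10],q)
print(r.move_linear(p+[0,0,.031],speed=.08,max_force=12))
s=r.observe();print(s["clock"],s["tool_pos"],s["contact_force"].round(1),s["grip_width"])
r.set_gripper(0,40)
s=r.observe();print(s["clock"],s["tool_pos"],s["contact_force"].round(1),s["grip_width"])
print(r.move_linear(p+[0,0,.13],speed=.12))
s=r.observe();f=r.grab_frame("wrist");save(f,s,"w2");print(s["clock"],s["tool_pos"],s["contact_force"].round(1),s["grip_width"])
```

```text
False
8.575 [0.54250789 0.32793612 0.03154036] [ 0.6 -0.7 -0.9] 0.6240773153229648
8.9417 [0.54248634 0.32792582 0.03159186] [-0.7  0.1  4. ] 0.2708646560376831
False
9.9167 [0.54176913 0.32760625 0.12904368] [-0.3 -0.4 -2.4] 0.27318317663595776
```

View pics/w2.png

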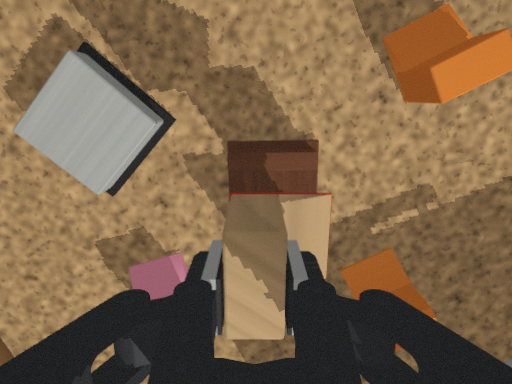

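```bash
cat >> h.py <<'E'
B0=np.array([0.60693581,-0.04284563,-0.08685092])
E
python3 - <<'E'
from h import *
B=B0;q=tool_R(B,np.pi/2)
r.goto(bpt(B,.012,-.088,.17),q)
r.move_linear(bpt(B,.012,-.088,.045),speed=.15)
print(r.move_linear(bpt(B,.012,-.088,.021),speed=.03,max_force=5))
s=r.observe();print(s["clock"],s["tool_pos"],s["contact_force"].round(1), (board_R(B[2]).T@(s["tool_pos"]-[B[0],B[1],.0256])).round(4))
r.set_gripper(0.6)
r.move_linear(bpt(B,.012,-.088,.11),speed=.15)
# look: jaw along board x, camera on low side
q2=tool_R(B,0.0)
r.goto(bpt(B,-.005,-.03,.2),q2)
s=r.observe();f=r.grab_frame("wrist");save(f,s,"w3");print(s["clock"],s["tool_pos"],s["qpos"].round(2))
for t in ("chock","mandrel","leaf_knob","leaf_pin","board"):
    print(t,[(round(d["confidence"],2),[round(x) for x in d["extent"]]) for d in r.boxes_of(t,f)][:4] if t!="leaf_pin" else "",[(round(d["confidence"],2),[round(x,1) for x in d["pixel"]]) for d in r.place_of(t,f)][:4])
cv2.imwrite("pics/w3z.png",cv2.resize(f["color"],None,fx=1.5,fy=1.5,interpolation=cv2.INTER_CUBIC))
print(r.observe()["clock"])
E
```

```text
True
13.3833 [ 0.61083776 -0.13413331  0.03803419] [-0.6  0.1  3.7] [ 0.0118 -0.088   0.0249]
15.95 [ 0.5968694  -0.0997492   0.21886312] [-0.42  0.5   1.15  0.13  1.54 -0.34]
chock [(0.88, [248, 187, 53, 67])] [(0.67, [271.4, 208.7])]
mandrel [(0.57, [142, 68, 228, 70])] [(0.95, [255.9, 104.5])]
leaf_knob [(0.84, [186, 137, 35, 84])] [(0.79, [195.5, 186.1])]
leaf_pin  [(0.94, [207.5, 202.3])]
board [(0.6, [131, 24, 265, 230]), (0.2, [392, 2, 87, 206])] [(0.63, [261.3, 137.2]), (0.47, [443.5, 98.6])]
16.45
```

View pics/w3z.png

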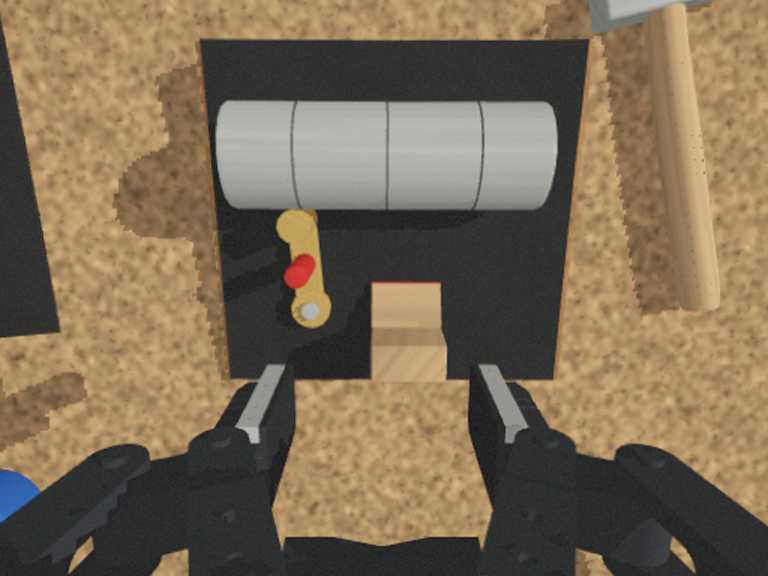

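```bash
cat > fit.py <<'E'
from h import *
from scipy.optimize import least_squares
c=load("w3"); c8=np.cos(S8)
px=np.array([(200,39),(588,39),(553,379),(229,379)])/1.5-1/6
co=[(-.12,.095/c8),(.12,.095/c8),(.12,-.125/c8),(-.12,-.125/c8)]
f=lambda B:(proj(c,[bpt(B,x,s,0) for x,s in co])-px).ravel()
s=least_squares(f,B0,);print("B",s.x,s.fun.round(1)); B=s.x
pin=np.array((310.5,311))/1.5-1/6
def onb(p,n):
    o,v=ray(c,np.array(p)/1.5-1/6);R=board_R(B[2]);o=R.T@(o-[B[0],B[1],.0256]);v=R.T@v
    return (o+v*(n-o[2])/v[2]).round(4)
print("pin",onb((310.5,311),.008),"knob",onb((306,263),.05))
for n,p,h in [("noseL",(371,283),.003),("noseR",(441,283),.003),("topFL",(372,345),.052),("topFR",(445,345),.052),("topBL",(371,381),.052),("topBR",(447,381),.052)]: print(n,onb(p,h))
# mandrel silhouette
def sil(m):
    s0=m[0]; o,_=ray(c,(255,195)); R=board_R(B[2]); C=R.T@(o-[B[0],B[1],.0256]); 
    d=np.array([C[1]-s0,C[2]-.03]);D=np.hypot(*d);a=np.arctan2(d[1],d[0]);b=np.arccos(.03/D)
    P=[bpt(B,0,s0+.03*np.cos(a+k*b),.03+.03*np.sin(a+k*b)) for k in(1,-1)]
    return proj(c,P)[:,1]
mp=np.array([101,209.5])/1.5-1/6
g=least_squares(lambda m:sil(m)-mp,[.03]);print("mandrel s",g.x,g.fun)
for m in ("mandrel",): print("ends", onb((217,155),.045), onb((557,155),.045))
E
python3 fit.py; python3 -c "
import cv2
a=cv2.imread('pics/w3.png');cv2.imwrite('pics/w3c.png',cv2.resize(a[60:260,180:310],None,fx=3,fy=3,interpolation=cv2.INTER_CUBIC))"
```

```text
B [ 0.60871792 -0.03971394 -0.0879578 ] [-5.2  0.1  4.9  0.1  3.3  0.7 -3.   0.2]
pin [-0.0551 -0.0718  0.008 ] knob [-0.0505 -0.029   0.05  ]
noseL [-0.0141 -0.0534  0.003 ]
noseR [ 0.0334 -0.0533  0.003 ]
topFL [-0.0125 -0.0789  0.052 ]
topFR [ 0.0314 -0.0788  0.052 ]
topBL [-0.0132 -0.1025  0.052 ]
topBR [ 0.0334 -0.1024  0.052 ]
mandrel s [0.02639437] [ 75.99313419 -67.70869725]
ends [-0.0978  0.0308  0.045 ] [0.0898 0.031  0.045 ]
```

View pics/w3c.png

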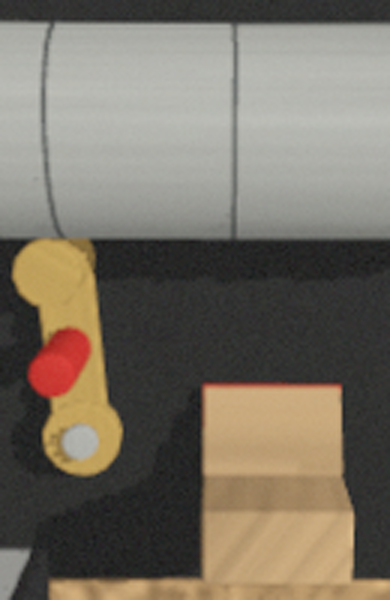

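```bash
sed -i 's/for k in(1,-1)/for k in(-1,1)/; s/"knob",onb((306,263),.05)/"knob",onb(((195.5+1\/6)*1.5,(186.1+1\/6)*1.5),.05)/' fit.py; python3 fit.py | grep -E "pin|mand"
```

```text
pin [-0.0551 -0.0718  0.008 ] knob [-0.0581 -0.0388  0.05  ]
mandrel s [0.02985394] [ 0.22547624 -0.25383468]
```

```bash
cat >> h.py <<'E'
B1=np.array([0.60871792,-0.03971394,-0.0879578])
def inb(P,B=B1): return (board_R(B[2]).T@(np.array(P)-[B[0],B[1],.0256])).round(4)
def rep():
    s=r.observe();print(round(s["clock"],2),inb(s["tool_pos"]),"F",s["contact_force"].round(1),"w",round(s["grip_width"],3));return s
E
python3 - <<'E'
from h import *
B=B1;q=tool_R(B,0.0)
r.set_gripper(.75)
r.goto(bpt(B,.010,-.0905,.10),q)
print(r.move_linear(bpt(B,.010,-.0905,.014),speed=.1,max_force=10));rep()
r.set_gripper(0,40);rep()
E
```

```text
False
18.28 [ 0.0104 -0.0905  0.0148] F [-0.2 -0.1  0.8] w 0.748
18.57 [ 0.0104 -0.0907  0.0148] F [-0.6 -1.1  4.7] w 0.536
```

Run:
```python
from h import *
B=B1
r.move_linear(bpt(B,.010,-.0907,.0150),speed=.02);rep()
print(r.move_linear(bpt(B,.010,-.030,.0150),speed=.06,max_force=10));rep()
print(r.move_linear(bpt(B,.010,-.0209,.0146),speed=.02,max_force=5));rep()
s=r.observe();f=r.grab_frame("wrist");save(f,s,"w4")
for n in("top","side"):
    g=r.grab_frame(n);save(g,None,n+"4")
a=cv2.imread("pics/top4.png")[140:250,230:340];b=cv2.imread("pics/side4.png")[140:240,200:310]
cv2.imwrite("pics/m4.png",np.hstack([f["color"],np.vstack([cv2.resize(a,(192,192)),cv2.resize(b,(192,192))])]))
```

```text
18.82 [ 0.0098 -0.0907  0.0149] F [-1.5 -0.7  1.2] w 0.529
False
19.98 [ 0.01   -0.0303  0.015 ] F [ 0.4 -0.5 -0.7] w 0.534
False
20.59 [ 0.0102 -0.0205  0.0148] F [0.2 1.8 2. ] w 0.531
```

View pics/m4.png

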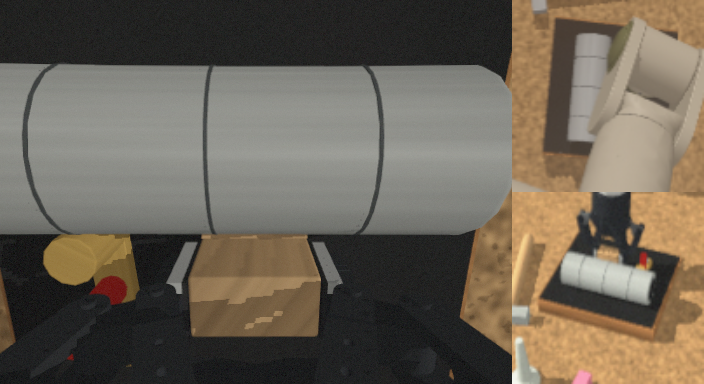

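```bash
cat > sil.py <<'E'
from h import *
from scipy.optimize import least_squares
def axis(name,B=B1):
    c=load(name);g=cv2.cvtColor(cv2.imread(f"pics/{name}.png"),cv2.COLOR_BGR2GRAY).astype(float)
    return c,g
def sil(c,s0,yaw,xs,B=B1):
    R=board_R(B[2]);C=R.T@(-c[2].T@c[3]-[B[0],B[1],.0256])
    rz=np.array([[np.cos(yaw),-np.sin(yaw),0],[np.sin(yaw),np.cos(yaw),0],[0,0,1]])
    Cl=rz.T@(C-[0,s0,.03]);d=Cl[1:];D=np.hypot(*d);a=np.arctan2(d[1],d[0]);b=np.arccos(.03/D)
    out=[]
    for k in(-1,1):
        L=[np.array([x,.03*np.cos(a+k*b),.03*np.sin(a+k*b)]) for x in xs]
        out.append(proj(c,[np.array([B[0],B[1],.0256])+R@(rz@l+[0,s0,.03]) for l in L]))
    return out
def fit(name,cols,guess):
    c,g=axis(name);top=[];bot=[]
    gs=cv2.GaussianBlur(g,(3,3),0);dy=np.gradient(gs,axis=0)
    for u in cols:
        (t,b)=guess
        top.append(t-12+np.argmax(dy[t-12:t+13,u]));bot.append(b-12+np.argmin(dy[b-12:b+13,u]))
    print("top",top,"bot",bot)
    xs=np.linspace(-.085,.085,30)
    def f(p):
        A=sil(c,p[0],p[1],xs);e=[]
        for P,m in((A[0],top),(A[1],bot)): 
            o=np.argsort(P[:,0]);e.append(np.interp(cols,P[o,0],P[o,1])-m)
        return np.concatenate(e)
    s=least_squares(f,[.03,0],loss="soft_l1");print(name,"s,yaw",s.x.round(4),"res",s.fun.round(1))
E
python3 - <<'E'
from sil import *
fit("w3",[160,180,230,250,270,300,330,350],(67,139))
fit("w4",[60,100,150,350,400,430],(66,235))
E
```

```text
top [np.int64(67), np.int64(67), np.int64(67), np.int64(67), np.int64(68), np.int64(67), np.int64(68), np.int64(67)] bot [np.int64(139), np.int64(139), np.int64(139), np.int64(139), np.int64(139), np.int64(139), np.int64(139), np.int64(139)]
w3 s,yaw [0.0299 0.0003] res [-0.1  0.   0.2  0.3 -0.7  0.2 -0.9  0.  -0.1 -0.1  0.1  0.1  0.2  0.2
  0.2  0.1]
top [np.int64(64), np.int64(65), np.int64(65), np.int64(66), np.int64(65), np.int64(65)] bot [np.int64(228), np.int64(232), np.int64(233), np.int64(234), np.int64(234), np.int64(234)]
w4 s,yaw [ 0.03   -0.0035] res [-0.7 -1.  -0.3 -0.5  0.2 -0.1  5.2  1.2  0.2 -0.1  0.2  0.4]
```

Run:
```python
from h import *
B=B1
r.set_gripper(.68);rep()
r.move_linear(bpt(B,.010,-.0205,.11),speed=.12)
r.goto(bpt(B,-.03,-.045,.17),tool_R(B,0.1))
s=rep();f=r.grab_frame("wrist");save(f,s,"w5");cv2.imwrite("pics/w5z.png",cv2.resize(f["color"],None,fx=1.5,fy=1.5))
c=load("w5");R=board_R(B[2])
for t,n in(("leaf_knob",.05),("leaf_pin",0.),("chock",0.)):
    for d in r.place_of(t,f)[:2]:
        o,v=ray(c,d["pixel"]);o=R.T@(o-[B[0],B[1],.0256]);v=R.T@v
        print(t,round(d["confidence"],2),np.round(d["pixel"],1),(o+v*(n-o[2])/v[2]).round(4))
```

```text
21.02 [ 0.0099 -0.0211  0.0144] F [ 0.5 -0.1 -0. ] w 0.682
22.37 [-0.0303 -0.0453  0.1701] F [ 0.4  0.3 -0.8] w 0.682
leaf_knob 0.66 [221.  176.7] [-0.057 -0.038  0.05 ]
leaf_pin 0.62 [225.2 198.5] [-0.0554 -0.0706  0.    ]
```

View pics/w5z.png

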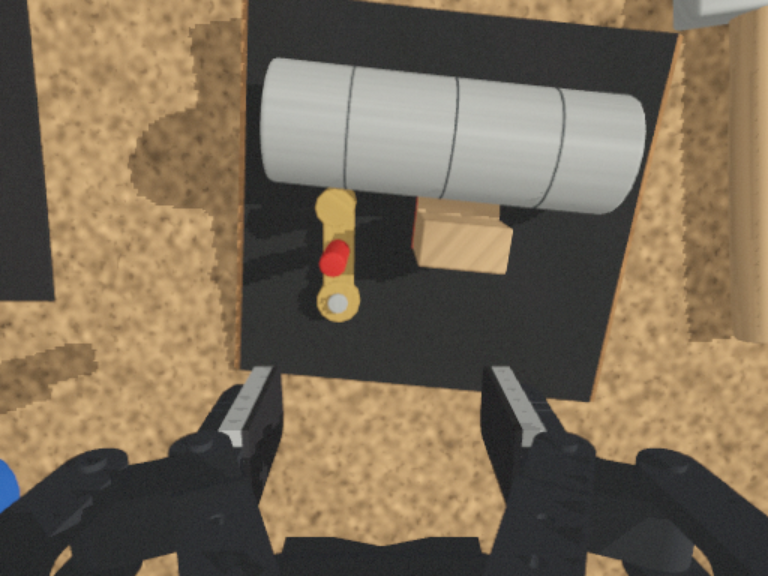

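```bash
cat > knob.py <<'E'
from h import *
B=B1;pin=np.array([-.0553,-.0705])
def pose(th,n): return bpt(B,pin[0]-.032*np.sin(th),pin[1]+.032*np.cos(th),n),tool_R(B,th)
E
python3 - <<'E'
from knob import *
th=.08
r.set_gripper(.38,25)
p,q=pose(th,.10);r.goto(p,q)
print(r.move_linear(pose(th,.022)[0],speed=.08,max_force=8));rep()
r.set_gripper(0,25);rep()
for th in np.arange(.25,1.0,.17):
    p,q=pose(th,.022); st=r.move_linear(p,q,speed=.02,max_force=25)
    if st: print("stop",th);break
s=rep();f=r.grab_frame("wrist");save(f,s,"w6")
E
```

```text
False
24.46 [-0.0575 -0.0387  0.0225] F [0.7 1.  0.3] w 0.377
24.76 [-0.0575 -0.0386  0.0225] F [0.6 0.1 4.9] w 0.154
26.88 [-0.0799 -0.0516  0.0225] F [ 3.8 -1.4  5.4] w 0.151
```

View pics/w6.png

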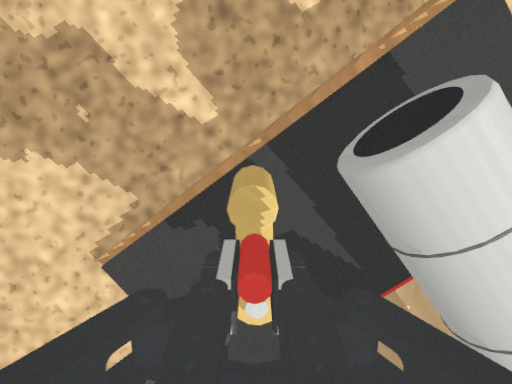

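Run:
```python
from knob import *
for th in [1.1,1.27,1.43,1.57]:
    p,q=pose(th,.022); st=r.move_linear(p,q,speed=.02,max_force=25)
    if st: print("stop",th);break
rep()
r.set_gripper(.38);rep()
r.move_linear(pose(1.57,.11)[0],speed=.1)
r.goto(bpt(B,-.02,-.03,.2),tool_R(B,0.0))
s=rep();f=r.grab_frame("wrist");save(f,s,"w7");cv2.imwrite("pics/w7z.png",cv2.resize(f["color"],None,fx=1.5,fy=1.5))
c=load("w7");R=board_R(B[2])
for t,n in(("leaf_knob",.05),("leaf_pin",0.)):
    for d in r.place_of(t,f)[:2]:
        o,v=ray(c,d["pixel"]);o=R.T@(o-[B[0],B[1],.0256]);v=R.T@v
        print(t,round(d["confidence"],2),np.round(d["pixel"],1),(o+v*(n-o[2])/v[2]).round(4))
```

```text
28.57 [-0.0856 -0.0704  0.0225] F [7.9 1.9 3.2] w 0.156
28.89 [-0.0879 -0.0704  0.0216] F [ 0.6 -0.2  0.3] w 0.38
31.43 [-0.0202 -0.0301  0.1996] F [ 0.6  0.4 -0.1] w 0.372
leaf_knob 0.71 [177.7 224.5] [-0.0894 -0.0712  0.05  ]
leaf_pin 0.81 [220.5 206.5] [-0.0556 -0.0703  0.    ]
```

View pics/w7z.png

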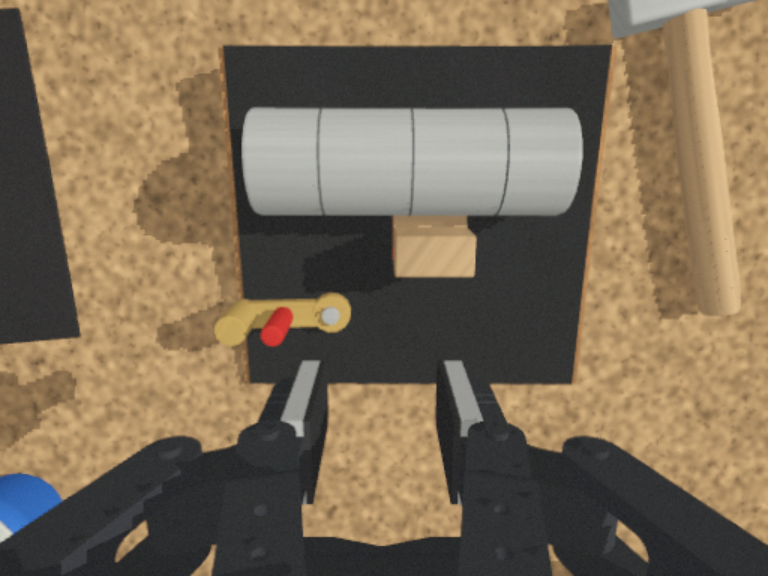

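Run:
```python
from sil import *
r.wait(1.0)
s=rep();f=r.grab_frame("wrist");save(f,s,"w8")
fit("w7",[180,200,240,260,300,330,350],(72,143))
fit("w8",[180,200,240,260,300,330,350],(72,143))
print(cv2.absdiff(cv2.imread("pics/w7.png"),f["color"]).mean())
for n in("top",):
    g=r.grab_frame(n);save(g,None,n+"8");cv2.imwrite("pics/top8z.png",cv2.resize(g["color"][90:310,80:430],None,fx=2.28,fy=2.28))
```

```text
32.58 [-0.02 -0.03  0.2 ] F [-0.1  0.8  0.2] w 0.381
top [np.int64(71), np.int64(72), np.int64(72), np.int64(72), np.int64(72), np.int64(72), np.int64(72)] bot [np.int64(143), np.int64(143), np.int64(143), np.int64(143), np.int64(140), np.int64(142), np.int64(143)]
w7 s,yaw [ 0.0297 -0.0005] res [ 0.4 -0.4 -0.3 -0.3 -0.3 -0.5 -0.6 -0.   0.   0.1  0.1  3.2  1.1  0.1]
top [np.int64(72), np.int64(72), np.int64(72), np.int64(72), np.int64(72), np.int64(72), np.int64(72)] bot [np.int64(143), np.int64(143), np.int64(143), np.int64(143), np.int64(139), np.int64(142), np.int64(143)]
w8 s,yaw [0.0297 0.0007] res [-0.3 -0.2 -0.2 -0.2 -0.3 -0.5 -0.6  0.2  0.2  0.2  0.2  4.1  1.  -0.1]
2.7765604654947915
```

View pics/top8z.png

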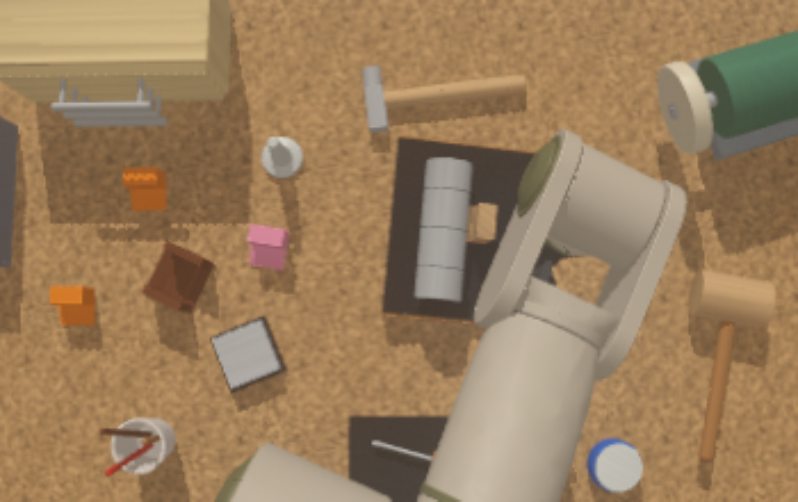

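All is steady and the bystanders are where they were, so I'm handing the job in.

```bash
python3 -c "
from rig import r
print(r.finish_job(), r.observe()['clock'])"
```

```text
the job is handed in; nothing more can be done
the job is handed in; nothing more can be done
```

The mandrel now rests on the chock alone, and I handed the job in at about 33 s of the 64 s allowed.

**What I did:**
- I lifted the pale chock from the caddy by the front and back of its block, set it on the board and let go.
- I took it again by its two sides and pushed it ramp first under the mandrel, about 60 mm along the board from the stop.
- I swung the stop leaf aside by its red knob, let go and raised the arm clear.

**What the last checks showed:**
- **Mandrel:** its axis measured 29.7 mm up-slope of the board's origin, against 29.9 mm at the start. It gave the same reading a second later.
- **Chock:** by the arm's reading its origin lay about 37.5 mm down-slope of the mandrel's axis, where 38 mm is snug.
- **Stop leaf:** it stands at about 1.6 rad, clear of the mandrel.
- **Bystanders:** the mallet, hammer and ring cone look the same in the top picture as at the start.
- **Forces:** the highest tool force I read between moves was about 9 N. I did not log it during the moves.

**What disagreed:** my fit of the board's outline came out about 3% narrower in x than the stated 240 mm. The pin, the chock and the mandrel all agreed with it to within about 2 mm, so I used it anyway.

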